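Tip worn grinding balls through the sprung flap of the waste bin

ROBOT

A 6-joint arm with a two-finger parallel gripper is mounted at the origin on the work surface. World frame = base frame: x ahead of the robot, y to its left, z up, the work surface at z = 0. Lengths are in mm, angles in rad, forces in N, time in s.
With the tool pointing down it reaches from about 350 to 775 mm from the base axis. Payload 7.3 kg.
Tool frame: the origin (TCP) lies on the centre line of the jaws, within the pads' length; the fingertips stand 22 mm ahead of it and the grasp point (between the pads) lies 3 mm ahead of it; z points along the fingers, y is the line along which they close (so a half turn about z gives the same grasp; the last joint's range is limited). The gripper opens to 92 mm and grips with 3 to 60 N. Pads are 19 mm wide; open, the fingers measure 130 mm over their backs; the gripper's body (75 mm by 190 mm) begins 47 mm behind the grasp point.
Start: joints at [-1.269, 0.342, 1.524, -0, 1.275, -0.146], TCP at [227.34, -473.244, 248.741] pointing down, gripper open.
Joint ranges: [-2.53, 2.53], [-0.77, 2.02], [0.04, 2.7], [-1, 4.14], [0.28, 2.66], [-3.11, 3.11]. Speed limits (rad/s): [2.57, 2.57, 3.14, 3.14, 3.14, 3.14].

INTERFACE

Orientations are given as a unit quaternion [w, x, y, z].
In Python, from workcell import manip gives the robot as it stands.
- The arm moves only by the shell command python3 -m jog 'ROWS' [FORCE]. ROWS is JSON, a list of rows, each an object of numbers: "fingers": the finger opening in mm, from 0 to 91.8; "x", "y", "z": the shift along the tool's x, y, z in mm; "ax", "ay", "az": the turn, a rotation vector about the tool's x, y, z in degrees. A call has 1 to 12 rows; each row is the pose to reach, as a shift and turn from the pose commanded when the call began, along the tool's axes at that moment; what a row does not reach only later rows make up. A row lasts 1/10 s, in which the tool goes at most 50 mm and 8.59 degrees, less where a joint would pass 70% of its speed; a pose out of reach is approached as far as the arm can. A call with a gripper value outside its range is refused whole. The fingers move at their own pace and stop on an object; FORCE is the grip in N (left out, the last holds). Time passes only in rows, so rows that repeat a pose let the fingers close. It gives the time, the measured TCP pose, the force, the opening and the grip force at its end, in the units of the state.
- manip.read_state(): the state, without advancing time (a new reading comes with each control period).
- manip.camera(name): name is "side" or "top" or "wrist"; returns the picture (480x640x3 uint8, blue, green, red); there is no depth.
- manip.camera_info(name): a dict with "fx", "fy", "cx", "cy" (pixels), "T" (4x4, takes a point from camera to world coordinates); the wrist camera has in their place "T_tool_cam" (4x4, takes a point from camera to tool coordinates, whose origin is the TCP and whose axes are the flange's). Camera axes: x right, y down, z forward; pixel columns grow to the right and rows downward; lengths in mm; the calibration is good to about 2 mm. The wrist camera is an equidistant fisheye: a pixel r from the principal point sees the ray r / f radians off the axis. A picture is of the moment at which its call begins: read the wrist's pose just before it. camera_info takes no time and is no camera call.
- manip.finish_job(): hands the job in; it is judged then, once.
The state is a dict: "time_s": time; "joint_pos": joint angles; "qd": joint speeds; "joint_efforts": joint torques, N m; "eef_pos": TCP position; "ee_rot": TCP orientation; "contact_force": force on the tool from outside, world axes, zero at the start; "ft_torque": the same for the moment, N m; "grip_width": finger opening in mm; "finger_force": force on a finger pad.
Only numpy, scipy, OpenCV 4.12 (cv2) and the standard library are available. Lean on these libraries where they do the work, as an engineer would, in place of code of your own. Each camera call takes 0.05 s, during which the arm holds its last target. There are 200 camera calls.

TASK

Empty the blue-handled scoop, which holds two worn green grinding balls, into the bin with the yellow lid: push the bin's spring flap down with the scoop's own lip and tip the balls in, keeping the flap held open with the scoop until both have dropped inside. Then let the flap shut and stand the scoop upright on the bench, released.

Things in the scene. Friction and masses are not known exactly. Their poses are not given: they have to be found in the camera images.
- scoop: Loose steel scoop, BLUE handle, 0.2 kg (red: empty). Origin mid-underside, z up. Trough 110 (x) x 64 (y), walls 28 high, floor 3. Front -x is open, faces roughly the robot; last 15 kick up to a lip (edge x -55, z 5) that holds the balls when level; tipped 35-45 deg they roll out. Handle: rear upright plate, 12 thick (y), x 22 to 53, top z 95; grip at x 38, z 78, tool may lean in its plane. mm.
- bin: Fixed white box, YELLOW lid (not blue), 150 (x) x 160 (y) x 110 high. Origin mid-underside, z up, +x roughly away from robot. Central lid opening 85 (x) x 110 (y), grey flap in it at z 110, hinged at x +42, free edge (black stripe) at x -41 swings down. Scoop comes over the hinge, front to -x. Tipped 38 deg, lip at x -8, z 88: flap 0.4 rad, scoop clears hinge; at 17 deg: lip not under z 102. mm.
- flap (a joint): Angle of the yellow-lidded bin's flap: 0 shut, grows as it swings down, stop at 1.2 rad. A spring closes it; it carries the weight of the balls without opening, and takes about 1 N to start and under 2 N for 0.5 rad, pressed 50 mm from the hinge.
- ball1_center (a point): Centre of one green grinding ball, 16 mm diameter, 13 g, loose in the scoop.
- ball2_center (a point): Centre of the other green ball, the same.
Things that resemble listed ones, but are neither listed nor needed, are in the scene too. Leave any turquoise look-alike of the scoop alone.

How it is judged (in metres and radians):
On the way:
1. both balls are inside the yellow-lidded bin while the scoop still presses its flap open (0.2 rad or more) (x of ball1_center in the frame of bin between -0.075 and 0.075 m and y of ball1_center in the frame of bin between -0.08 and 0.08 m and z of ball1_center in the frame of bin between 0 and 0.06 m and x of ball2_center in the frame of bin between -0.075 and 0.075 m and y of ball2_center in the frame of bin between -0.08 and 0.08 m and z of ball2_center in the frame of bin between 0 and 0.06 m and value of joint flap above 0.2 rad and contact force between scoop and bin above 0.2 N), for 0.1 s.
At the end, for the whole second after the job is handed in: Both balls lie inside the yellow-lidded bin (centres within its outline and less than 60 mm above the bench), its flap is shut (within 0.1 rad), and the blue-handled scoop stands on the bench, upright within 10 degrees (underside within 12 mm of the bench top) and at rest (x of ball1_center in the frame of bin between -0.075 and 0.075 m and y of ball1_center in the frame of bin between -0.08 and 0.08 m and z of ball1_center in the frame of bin between 0 and 0.06 m and x of ball2_center in the frame of bin between -0.075 and 0.075 m and y of ball2_center in the frame of bin between -0.08 and 0.08 m and z of ball2_center in the frame of bin between 0 and 0.06 m and value of joint flap below 0.1 rad and height (world z) of scoop between -0.01 and 0.012 m and angle between scoop's own z axis and vertical below 0.17 rad and linear speed of scoop below 0.03 m/s); the robot touches nothing.
It also fails if it takes over 58 s, if anything falls off the work surface, if the arm or the gripper's body presses on something with over 40 N, if the wrist force passes 120 N, or if a joint passes its speed limit or range.

## Working session

There is one attempt and no reset: what is moved stays moved. The work goes in short steps, Python scripts to look and compute and a shell command to move; the robot and the scene stay as the last step left them, time stands still between calls to the robot, and variables do not carry over. Pictures are saved under pics/ and viewed, at most 14 in all, crops included, and the job is handed in when it is done.

```bash
mkdir -p pics
cat > h.py <<'E'
import numpy as np,cv2
from workcell import manip
from scipy.spatial.transform import Rotation as R
def rot(q): return R.from_quat([q[1],q[2],q[3],q[0]])
E
python3 - <<'E'
from h import *
for n in("top","side"):
    cv2.imwrite(f"pics/{n}0.png",manip.camera(n)); i=manip.camera_info(n); print(n,i["fx"],i["fy"],i["cx"],i["cy"],np.array(i["T"]).round(3).tolist())
i=manip.camera_info("wrist");print({k:np.array(v).round(3).tolist() for k,v in i.items() if not isinstance(v,str)})
s=manip.read_state();print(s)
E
```

```text
top 617.5704638794349 617.5704638794349 319.98062514897316 242.63438229814508 [[-0.004, -0.996, 0.094, 466.378], [-1.0, 0.003, -0.009, 0.171], [0.008, -0.094, -0.996, 1149.247], [0.0, 0.0, 0.0, 1.0]]
side 494.9031566691509 494.9031566691509 313.7038532972836 234.69445724643197 [[-0.957, -0.218, 0.192, 380.786], [-0.29, 0.708, -0.644, 549.013], [0.005, -0.672, -0.74, 770.897], [0.0, 0.0, 0.0, 1.0]]
{'fx': 371.648, 'fy': 371.648, 'cx': 319.344, 'cy': 235.563, 'T_tool_cam': [[-0.0, -0.955, -0.297, 81.122], [1.0, -0.001, 0.0, -0.872], [-0.0, -0.297, 0.955, -134.285], [0.0, 0.0, 0.0, 1.0]]}
{'time_s': 0.1, 'joint_pos': array([-1.26897791e+00,  3.42668820e-01,  1.52492163e+00,  8.20434223e-06,
        1.27537482e+00, -1.46030628e-01]), 'qd': array([ 0.00076277, -0.0020873 , -0.00193044, -0.00042562,  0.00077717,
       -0.00063768]), 'joint_efforts': array([ 1.71188476e-03, -4.32005847e+01, -2.44694531e+01,  7.19891069e-02,
        5.26613113e-02, -4.84781026e-05]), 'eef_pos': array([ 227.24948651, -472.90716696,  248.10619478]), 'ee_rot': array([-6.84529661e-04,  9.75033526e-01,  2.22056643e-01, -4.94932067e-05]), 'contact_force': array([ 0.84000991, -0.35120703, -0.16406769]), 'ft_torque': array([-0.0006663 , -0.02890085,  0.03255089]), 'finger_force': 0.0, 'grip_width': 91.66196484430766}
```

View pics/top0.png

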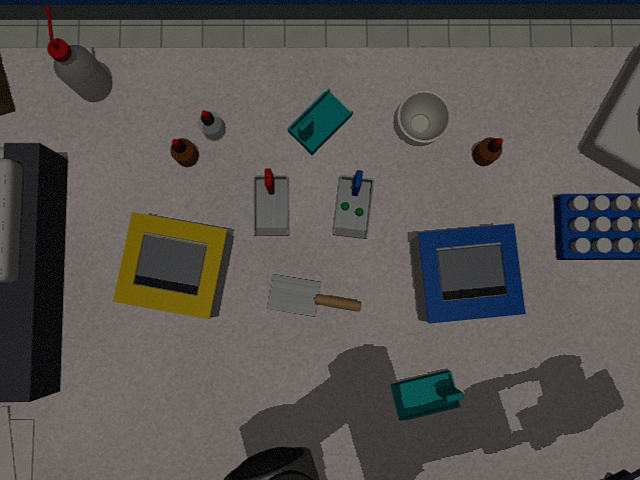

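View pics/side0.png

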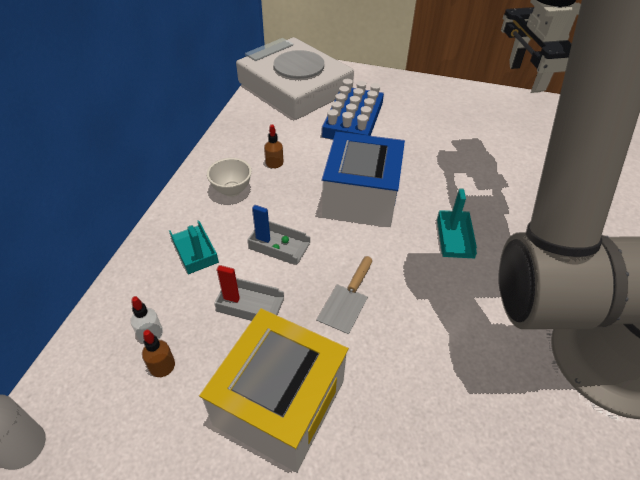

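The top view shows the blue-handled scoop with its balls near (353,207), and the yellow bin near (173,265) with its striped edge toward the robot. I'll enlarge both.

Run:
```python
from h import *
t=cv2.imread("pics/top0.png")
a=cv2.resize(t[205:325,105:240],None,fx=4,fy=4,interpolation=cv2.INTER_CUBIC) #540x480
b=cv2.resize(t[165:245,325:380],None,fx=4.7,fy=6,interpolation=cv2.INTER_CUBIC)
print(a.shape,b.shape)
cv2.imwrite("pics/c.png",np.hstack([a,b]))
```

```text
(480, 540, 3) (480, 258, 3)
```

View pics/c.png

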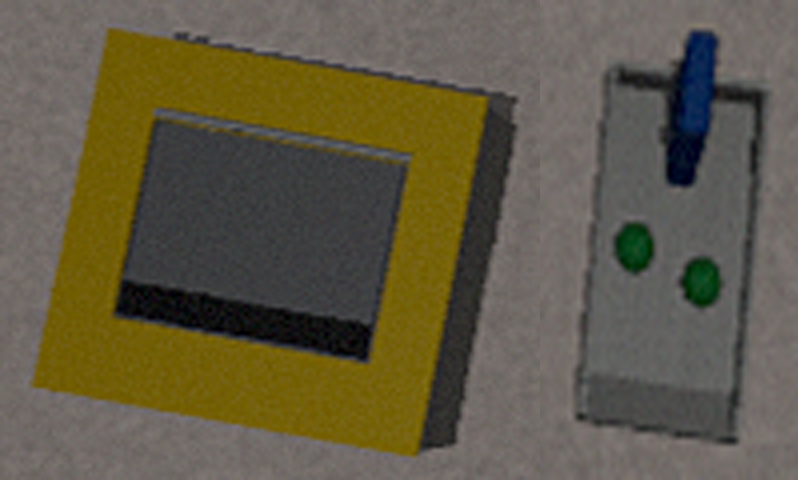

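```bash
cat >> h.py <<'E'
def ray(n,u,v,z):
    i=manip.camera_info(n);T=np.array(i["T"])
    d=T[:3,:3]@[(u-i["cx"])/i["fx"],(v-i["cy"])/i["fy"],1];o=T[:3,3]
    return (o+d*(z-o[2])/d[2])[:2]
E
python3 - <<'E'
from h import *
P=[ray("top",105+u/4,205+v/4,110) for u,v in((108,28),(487,95),(418,455),(33,386))]
P=np.array(P);print("bin",P.round(1),P.mean(0))
print([np.linalg.norm(P[k]-P[k-1]).round(1) for k in range(4)])
for a,b in((3,0),(2,1)): d=P[b]-P[a];print(np.degrees(np.arctan2(d[1],d[0])))
for a,b in((1,0),(2,3)): d=P[b]-P[a];print(np.degrees(np.arctan2(-d[0],d[1])))
F=np.array([ray("top",105+u/4,205+v/4,110) for u,v in((155,118),(408,158),(368,361),(115,316))]);print("flap",F.round(1))
s=lambda u,v,z:ray("top",325+(u-540)/4.7,165+v/6,z)
S={k:s(*p) for k,p in dict(fl5=(578,418,5),fr5=(735,440,5),rl=(608,67,28),rr=(765,90,28),ht_r=(703,33,95),ht_f=(695,133,95),b1=(634,247,11),b2=(701,282,11)).items()}
for k in S: print(k,S[k].round(1))
E
```

```text
bin [[617.6 309.4]
 [588.5 148.8]
 [437.4 176. ]
 [466.8 336.9]] [527.57351798 242.7837763 ]
[np.float64(153.3), np.float64(163.2), np.float64(153.5), np.float64(163.6)]
-10.357465346327356
-10.21697951265694
-10.258837633033817
-10.323604938110726
flap [[579.2 288.7]
 [561.9 181.8]
 [476.6 197.4]
 [495.8 303.5]]
fl5 [589.1 -34.2]
fr5 [582.1 -96.5]
rl [695. -46.]
rr [ 687.7 -107.5]
ht_r [691.3 -78.4]
ht_f [662.  -75.1]
b1 [641.8 -56.6]
b2 [630.7 -83. ]
```

```bash
cat >> h.py <<'E'
def toolR(yaw,tilt): # tool x along scoop x; tilt>0 = front down
    return R.from_euler('z',yaw,degrees=True)*R.from_euler('y',-tilt,degrees=True)*R.from_euler('x',180,degrees=True)
def row(p,Rt):
    s=manip.read_state();r=rot(s["ee_rot"])
    d=r.inv().apply(np.array(p)-s["eef_pos"]);a=np.degrees((r.inv()*Rt).as_rotvec())
    print("from",s["eef_pos"].round(1),"shift",d.round(1),"turn",a.round(2),"len",np.linalg.norm(d).round(0))
E
python3 -c "
from h import *
row([677,-76.5,170],toolR(-6.3,0))"
```

```text
from [ 227.2 -472.9  248.1] shift [ 577.  -162.5   78.4] turn [-8.000e-02  1.000e-02  3.196e+01] len 605.0
```

```bash
python3 -m jog '[{"x":577,"y":-162,"z":78,"az":32,"fingers":60},{"x":577,"y":-162,"z":78,"az":32,"fingers":60},{"x":577,"y":-162,"z":78,"az":32,"fingers":60},{"x":577,"y":-162,"z":78,"az":32,"fingers":60},{"x":577,"y":-162,"z":78,"az":32,"fingers":60},{"x":577,"y":-162,"z":78,"az":32,"fingers":60},{"x":577,"y":-162,"z":78,"az":32,"fingers":60},{"x":577,"y":-162,"z":78,"az":32,"fingers":60},{"x":577,"y":-162,"z":78,"az":32,"fingers":60},{"x":577,"y":-162,"z":78,"az":32,"fingers":60},{"x":577,"y":-162,"z":78,"az":32,"fingers":60},{"x":577,"y":-162,"z":78,"az":32,"fingers":60}]'
python3 -m jog '[{"x":1},{"x":1}]'
python3 - <<'E'
from h import *
s=manip.read_state();print(s["eef_pos"],s["ee_rot"],s["time_s"])
cv2.imwrite("pics/w1.png",manip.camera("wrist"))
row([677,-76.5,170],toolR(-6.3,0))
E
```

```text
[ 227.24948651 -472.90716696  248.10619478] [-6.84529661e-04  9.75033526e-01  2.22056643e-01 -4.94932067e-05] 0.1
from [ 227.2 -473.   248.2] shift [ 577.1 -162.6   78.5] turn [-7.000e-02  1.000e-02  3.196e+01] len 605.0schema error: expected keys fingers, x, y, z, ax, ay, az
schema error: expected keys fingers, x, y, z, ax, ay, az
```

View pics/w1.png

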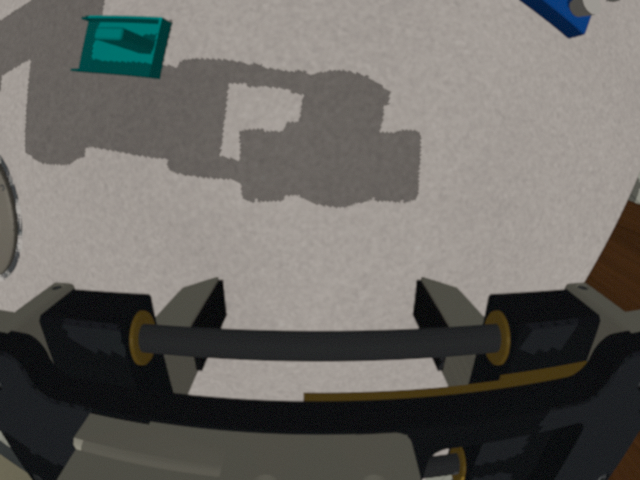

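The move was refused because every row needs all the keys, so this wrist picture only shows the start pose. Sending it again in full.

```bash
python3 -m jog '[{"fingers":60,"x":577,"y":-162,"z":78,"ax":0,"ay":0,"az":32},{"fingers":60,"x":577,"y":-162,"z":78,"ax":0,"ay":0,"az":32},{"fingers":60,"x":577,"y":-162,"z":78,"ax":0,"ay":0,"az":32},{"fingers":60,"x":577,"y":-162,"z":78,"ax":0,"ay":0,"az":32},{"fingers":60,"x":577,"y":-162,"z":78,"ax":0,"ay":0,"az":32},{"fingers":60,"x":577,"y":-162,"z":78,"ax":0,"ay":0,"az":32},{"fingers":60,"x":577,"y":-162,"z":78,"ax":0,"ay":0,"az":32},{"fingers":60,"x":577,"y":-162,"z":78,"ax":0,"ay":0,"az":32},{"fingers":60,"x":577,"y":-162,"z":78,"ax":0,"ay":0,"az":32},{"fingers":60,"x":577,"y":-162,"z":78,"ax":0,"ay":0,"az":32},{"fingers":60,"x":577,"y":-162,"z":78,"ax":0,"ay":0,"az":32},{"fingers":60,"x":577,"y":-162,"z":78,"ax":0,"ay":0,"az":32}]'
python3 -c "
from h import *
row([677,-76.5,170],toolR(-6.3,0))"
```

```text
time_s: 1.35
eef_pos: [660.2, -91.8, 173.2]
ee_rot: [0.0, 0.998, -0.055, -0.0]
contact_force: [1.2, -2.0, 0.3]
grip_width: 60.0
finger_force: 0.0
from [660.2 -91.8 173.2] shift [ 15.  -17.1   3.2] turn [ 0.01  0.03 -0.03] len 23.0
```

```bash
python3 -m jog '[{"fingers":60,"x":0,"y":0,"z":0,"ax":0,"ay":0,"az":0},{"fingers":60,"x":0,"y":0,"z":0,"ax":0,"ay":0,"az":0}]'
python3 - <<'E'
from h import *
row([677,-76.5,170],toolR(-6.3,0))
cv2.imwrite("pics/w2.png",manip.camera("wrist"))
E
```

```text
time_s: 1.55
eef_pos: [659.1, -92.3, 172.5]
ee_rot: [-0.0, 0.999, -0.054, -0.001]
contact_force: [-0.1, -0.2, -0.5]
grip_width: 59.8
finger_force: 0.0
from [659.1 -92.3 172.5] shift [ 16.1 -17.6   2.5] turn [0.   0.12 0.09] len 24.0
```

View pics/w2.png

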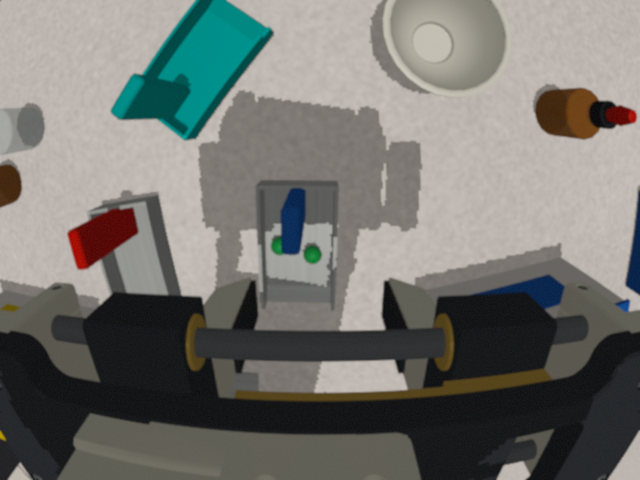

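```bash
cat >> h.py <<'E'
def wproj(P,s=None,n="wrist"):
    i=manip.camera_info(n);T=np.array(i["T_tool_cam"]);s=s or manip.read_state();r=rot(s["ee_rot"])
    q=(r.inv().apply(np.array(P)-s["eef_pos"])-T[:3,3])@T[:3,:3]
    th=np.arctan2(np.hypot(q[...,0],q[...,1]),q[...,2]);ph=np.arctan2(q[...,1],q[...,0])
    return np.stack([i["cx"]+i["fx"]*th*np.cos(ph),i["cy"]+i["fx"]*th*np.sin(ph)],-1)
E
python3 - <<'E'
from h import *
Rz=R.from_euler('z',-6.3,degrees=True);L=np.array([[53,y,95] for y in(-6,6)]+[[22,y,95] for y in(-6,6)]+[[53,0,30],[55,32,28],[55,-32,28],[-55,32,5],[-55,-32,5]])
W=Rz.apply(L)+[639,-72,0]
print(np.c_[L,wproj(W).round(0)])
im=cv2.imread("pics/w2.png");cv2.imwrite("pics/w2c.png",cv2.resize(im[170:310,240:360],None,fx=4,fy=4,interpolation=cv2.INTER_CUBIC))
E
```

```text
[[ 53.  -6.  95. 299. 209.]
 [ 53.   6.  95. 278. 209.]
 [ 22.  -6.  95. 300. 258.]
 [ 22.   6.  95. 280. 258.]
 [ 53.   0.  30. 295. 189.]
 [ 55.  32.  28. 254. 187.]
 [ 55. -32.  28. 338. 186.]
 [-55.  32.   5. 265. 301.]
 [-55. -32.   5. 335. 302.]]
```

View pics/w2c.png

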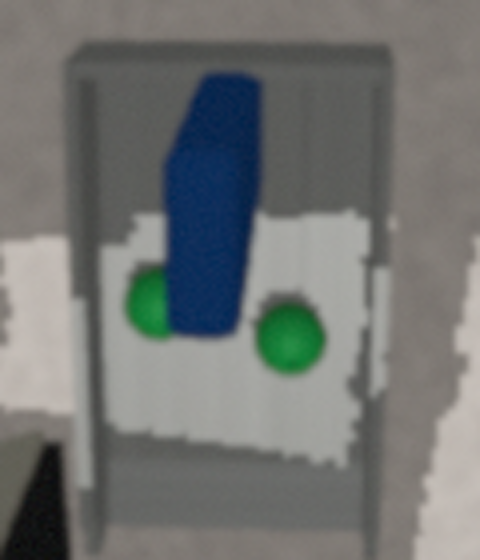

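```bash
python3 -m jog '[{"fingers":60,"x":18,"y":-17,"z":2,"ax":0,"ay":0,"az":0},{"fingers":60,"x":18,"y":-17,"z":32,"ax":0,"ay":0,"az":0},{"fingers":60,"x":18,"y":-17,"z":62,"ax":0,"ay":0,"az":0},{"fingers":60,"x":18,"y":-17,"z":82,"ax":0,"ay":0,"az":0},{"fingers":60,"x":18,"y":-17,"z":91,"ax":0,"ay":0,"az":0},{"fingers":60,"x":18,"y":-17,"z":91,"ax":0,"ay":0,"az":0},{"fingers":60,"x":18,"y":-17,"z":91,"ax":0,"ay":0,"az":0}]'
python3 - <<'E'
from h import *
row([679,-77.2,81],toolR(-6.3,0))
cv2.imwrite("pics/w3.png",manip.camera("wrist")[150:470,120:520])
E
```

```text
time_s: 2.3
eef_pos: [679.3, -79.5, 84.4]
ee_rot: [0.0, 0.998, -0.056, 0.001]
contact_force: [0.3, -0.6, 0.7]
grip_width: 60.4
finger_force: 0.0
from [679.3 -79.5  84.4] shift [-0.5 -2.3  3.4] turn [ 0.02 -0.12 -0.1 ] len 4.0
```

View pics/w3.png

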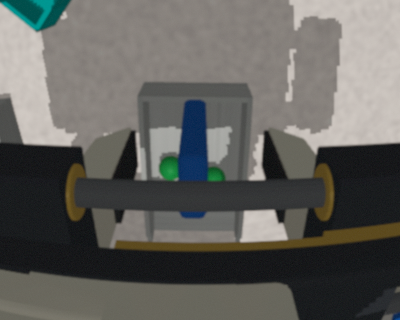

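The handle lies between the jaws, at col 193 against a jaw centre of 200, so about 2 mm to the left. I'll correct that and close.

```bash
python3 -m jog '[{"fingers":60,"x":0,"y":-2,"z":3,"ax":0,"ay":0,"az":0},{"fingers":30,"x":0,"y":-2,"z":3,"ax":0,"ay":0,"az":0},{"fingers":16,"x":0,"y":-2,"z":3,"ax":0,"ay":0,"az":0},{"fingers":16,"x":0,"y":-2,"z":3,"ax":0,"ay":0,"az":0},{"fingers":8,"x":0,"y":-2,"z":3,"ax":0,"ay":0,"az":0},{"fingers":8,"x":0,"y":-2,"z":3,"ax":0,"ay":0,"az":0},{"fingers":8,"x":0,"y":-2,"z":3,"ax":0,"ay":0,"az":0},{"fingers":8,"x":0,"y":-2,"z":3,"ax":0,"ay":0,"az":0}]' 15
python3 -m jog '[{"fingers":0,"x":0,"y":0,"z":0,"ax":0,"ay":0,"az":0},{"fingers":0,"x":0,"y":0,"z":0,"ax":0,"ay":0,"az":0},{"fingers":0,"x":0,"y":0,"z":0,"ax":0,"ay":0,"az":0},{"fingers":0,"x":0,"y":0,"z":-2,"ax":0,"ay":0,"az":0},{"fingers":0,"x":0,"y":0,"z":-6,"ax":0,"ay":0,"az":0},{"fingers":0,"x":0,"y":0,"z":-6,"ax":0,"ay":0,"az":0},{"fingers":0,"x":0,"y":0,"z":-6,"ax":0,"ay":0,"az":0}]' 50
```

```text
time_s: 3.15
eef_pos: [679.1, -76.6, 79.9]
ee_rot: [0.0, 0.998, -0.055, -0.0]
contact_force: [-0.5, -0.0, 0.0]
grip_width: 11.9
finger_force: 15.0
time_s: 3.85
eef_pos: [679.1, -76.6, 86.0]
ee_rot: [0.0, 0.998, -0.055, 0.0]
contact_force: [0.5, -0.0, -3.3]
grip_width: 11.7
finger_force: 50.0
```

```bash
python3 -m jog '[{"fingers":0,"x":0,"y":0,"z":-4,"ax":0,"ay":0,"az":0},{"fingers":0,"x":0,"y":0,"z":-12,"ax":0,"ay":-1,"az":0},{"fingers":0,"x":0,"y":0,"z":-24,"ax":0,"ay":-2,"az":0},{"fingers":0,"x":0,"y":0,"z":-38,"ax":0,"ay":-3,"az":0},{"fingers":0,"x":0,"y":0,"z":-54,"ax":0,"ay":-4,"az":0},{"fingers":0,"x":0,"y":0,"z":-70,"ax":0,"ay":-5,"az":0},{"fingers":0,"x":0,"y":0,"z":-86,"ax":0,"ay":-6,"az":0},{"fingers":0,"x":0,"y":0,"z":-102,"ax":0,"ay":-6,"az":0},{"fingers":0,"x":0,"y":0,"z":-116,"ax":0,"ay":-6,"az":0},{"fingers":0,"x":0,"y":0,"z":-126,"ax":0,"ay":-6,"az":0},{"fingers":0,"x":0,"y":0,"z":-130,"ax":0,"ay":-6,"az":0},{"fingers":0,"x":0,"y":0,"z":-130,"ax":0,"ay":-6,"az":0}]' 50
cat >> h.py <<'E'
BIN=np.array([527.5,242.8]);BY=-10.3
def lip(lx,lz,t,g=(38.3,79.9)): # TCP pose for lip at bin x lx, world z lz, tilt t
    c,s=np.cos(np.radians(t)),np.sin(np.radians(t));dx,dz=g[0]+55,g[1]-5
    X=lx+dx*c-dz*s;Z=lz+dx*s+dz*c;b=np.radians(BY)
    return np.array([BIN[0]+X*np.cos(b),BIN[1]+X*np.sin(b),Z])
E
python3 - <<'E'
from h import *
row(lip(-8,145,-6),toolR(BY,-6))
E
```

```text
time_s: 5.05
eef_pos: [679.1, -76.6, 216.3]
ee_rot: [-0.003, 0.997, -0.055, -0.052]
contact_force: [-0.4, 0.4, -3.5]
grip_width: 11.8
finger_force: 50.0
from [679.1 -76.6 216.3] shift [ -92.4 -294.3   16.2] turn [ 0.42 -0.05  3.93] len 309.0
```

```bash
python3 -m jog '[{"fingers":0,"x":-1,"y":-2,"z":0,"ax":0,"ay":0,"az":0},{"fingers":0,"x":-2,"y":-6,"z":0,"ax":0,"ay":0,"az":0},{"fingers":0,"x":-4,"y":-12,"z":1,"ax":0,"ay":0,"az":0},{"fingers":0,"x":-6,"y":-20,"z":1,"ax":0,"ay":0,"az":0},{"fingers":0,"x":-10,"y":-30,"z":2,"ax":0,"ay":0,"az":0},{"fingers":0,"x":-14,"y":-43,"z":2,"ax":0,"ay":0,"az":0},{"fingers":0,"x":-18,"y":-58,"z":3,"ax":0,"ay":0,"az":0},{"fingers":0,"x":-23,"y":-74,"z":4,"ax":0,"ay":0,"az":0},{"fingers":0,"x":-28,"y":-90,"z":5,"ax":0,"ay":0,"az":0},{"fingers":0,"x":-33,"y":-106,"z":6,"ax":0,"ay":0,"az":0},{"fingers":0,"x":-38,"y":-122,"z":7,"ax":0,"ay":0,"az":0},{"fingers":0,"x":-43,"y":-138,"z":7,"ax":0,"ay":0,"az":0}]' 50
python3 -c "
from h import *
row(lip(-8,145,-6),toolR(BY,-6))"
```

```text
time_s: 6.25
eef_pos: [650.6, 66.9, 213.3]
ee_rot: [-0.003, 0.997, -0.055, -0.052]
contact_force: [0.5, -0.5, -3.2]
grip_width: 11.8
finger_force: 50.0
from [650.6  66.9 213.3] shift [ -48.8 -154.9    8.7] turn [0.42 0.01 3.95] len 163.0
```

```bash
python3 -m jog '[{"fingers":0,"x":-5,"y":-16,"z":1,"ax":0,"ay":0,"az":0},{"fingers":0,"x":-10,"y":-32,"z":2,"ax":0,"ay":0,"az":0.5},{"fingers":0,"x":-15,"y":-48,"z":3,"ax":0,"ay":0,"az":1},{"fingers":0,"x":-20,"y":-64,"z":4,"ax":0,"ay":0,"az":1.5},{"fingers":0,"x":-25,"y":-80,"z":4,"ax":0.2,"ay":0,"az":2},{"fingers":0,"x":-30,"y":-96,"z":5,"ax":0.2,"ay":0,"az":2.5},{"fingers":0,"x":-35,"y":-111,"z":6,"ax":0.3,"ay":0,"az":3},{"fingers":0,"x":-39,"y":-124,"z":7,"ax":0.3,"ay":0,"az":3.3},{"fingers":0,"x":-42,"y":-135,"z":8,"ax":0.4,"ay":0,"az":3.6},{"fingers":0,"x":-45,"y":-144,"z":8,"ax":0.4,"ay":0,"az":3.8},{"fingers":0,"x":-47,"y":-150,"z":8,"ax":0.4,"ay":0,"az":3.9},{"fingers":0,"x":-48,"y":-153,"z":8,"ax":0.4,"ay":0,"az":4}]' 50
python3 -m jog '[{"fingers":0,"x":0,"y":0,"z":0,"ax":0,"ay":0,"az":0},{"fingers":0,"x":0,"y":0,"z":0,"ax":0,"ay":0,"az":0}]' 50
python3 - <<'E'
from h import *
row(lip(-8,145,-6),toolR(BY,-6))
t=manip.camera("top");s=manip.camera("side")
a=cv2.resize(t[190:320,100:240],None,fx=3.4,fy=3.4,interpolation=cv2.INTER_CUBIC)
b=cv2.resize(s[220:440,180:360],None,fx=1.8,fy=2.01,interpolation=cv2.INTER_CUBIC)
cv2.imwrite("pics/d.png",np.hstack([a,cv2.resize(b,(324,a.shape[0]))]));print(a.shape)
E
```

```text
time_s: 7.45
eef_pos: [619.6, 223.3, 210.5]
ee_rot: [-0.004, 0.995, -0.09, -0.052]
contact_force: [-0.3, 0.5, -2.1]
grip_width: 11.8
finger_force: 50.0
time_s: 7.65
eef_pos: [619.9, 222.3, 210.5]
ee_rot: [-0.004, 0.995, -0.09, -0.052]
contact_force: [0.4, -0.4, -2.3]
grip_width: 11.9
finger_force: 50.0
from [619.9 222.3 210.5] shift [-1.8 -3.6  0.9] turn [ 0.03 -0.01 -0.09] len 4.0
(442, 476, 3)
```

View pics/d.png

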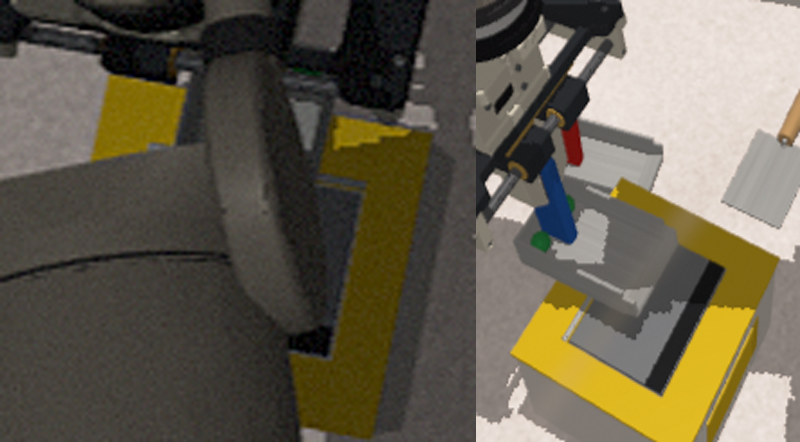

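Run:
```python
from h import *
i=manip.camera_info("side");T=np.array(i["T"])
s=manip.read_state();r=rot(s["ee_rot"])
def pj(P): q=(np.array(P)-T[:3,3])@T[:3,:3];u=i["fx"]*q[:,0]/q[:,2]+i["cx"];v=i["fy"]*q[:,1]/q[:,2]+i["cy"];return np.c_[476+(u-180)*1.8,(v-220)*2.009].round(0)
# scoop local -> tool: tool x=scoop x, y=-y, z=-z
L=np.array([[-55,32,5],[-55,-32,5],[-55,32,28],[-55,-32,28],[55,32,28],[55,-32,28],[53,6,95],[22,6,95]],float)
print("scoop",np.c_[L,pj(s["eef_pos"]+r.apply((L-[38.3,0,79.9])*[1,-1,-1]))])
Rz=R.from_euler('z',BY,degrees=True)
B=np.array([[75,80,110],[75,-80,110],[-75,80,110],[-75,-80,110],[42,55,110],[42,-55,110],[-41,55,110],[-41,-55,110]],float)
print("bin",np.c_[B,pj(Rz.apply(B)+[*BIN,0])])
```

```text
scoop [[-55.  32.   5. 634. 315.]
 [-55. -32.   5. 675. 241.]
 [-55.  32.  28. 629. 298.]
 [-55. -32.  28. 672. 222.]
 [ 55.  32.  28. 510. 239.]
 [ 55. -32.  28. 556. 171.]
 [ 53.   6.  95. 510. 154.]
 [ 22.   6.  95. 544. 169.]]
bin [[ 75.  80. 110. 513. 351.]
 [ 75. -80. 110. 620. 178.]
 [-75.  80. 110. 683. 452.]
 [-75. -80. 110. 775. 256.]
 [ 42.  55. 110. 566. 341.]
 [ 42. -55. 110. 638. 219.]
 [-41.  55. 110. 659. 395.]
 [-41. -55. 110. 725. 264.]]
```

Run:
```python
from h import *
for t,lz in((-3,135),(0,126),(4,119),(8,113),(12,108),(17,103.5),(22,99),(28,95),(34,90),(38,87),(41,84)):
    print(t,lz);row(lip(-8,lz,t,(40.5,79.9)),toolR(BY,t))
```

```text
-3 135
from [619.9 222.2 210.4] shift [-2.7 -3.7  6. ] turn [ 0.03  2.99 -0.1 ] len 8.0
0 126
from [619.9 222.2 210.4] shift [-6.  -3.7 10.2] turn [ 0.03  5.99 -0.1 ] len 12.0
4 119
from [619.9 222.2 210.4] shift [-11.4  -3.7  11.3] turn [ 0.03  9.99 -0.1 ] len 16.0
8 113
from [619.9 222.2 210.4] shift [-17.3  -3.7  11.8] turn [ 0.04 13.99 -0.1 ] len 21.0
12 108
from [619.9 222.2 210.4] shift [-23.6  -3.7  11.9] turn [ 0.04 17.99 -0.1 ] len 27.0
17 103.5
from [619.9 222.2 210.4] shift [-32.2  -3.7  10.8] turn [ 0.04 22.99 -0.1 ] len 34.0
22 99
from [619.9 222.2 210.4] shift [-41.2  -3.7  10.6] turn [ 0.05 27.99 -0.09] len 43.0
28 95
from [619.9 222.2 210.4] shift [-52.6  -3.6  10. ] turn [ 0.05 33.99 -0.09] len 54.0
34 90
from [619.9 222.2 210.4] shift [-64.4  -3.6  11.7] turn [ 0.06 39.99 -0.09] len 66.0
38 87
from [619.9 222.2 210.4] shift [-72.4  -3.6  13.3] turn [ 0.06 43.99 -0.09] len 74.0
41 84
from [619.9 222.2 210.4] shift [-78.4  -3.6  15.5] turn [ 0.07 46.99 -0.09] len 80.0
```

```bash
python3 -m jog '[{"fingers":0,"x":-3,"y":-2,"z":6,"ax":0,"ay":3,"az":0},{"fingers":0,"x":-6,"y":-4,"z":10,"ax":0,"ay":6,"az":0},{"fingers":0,"x":-11,"y":-4,"z":11,"ax":0,"ay":10,"az":0},{"fingers":0,"x":-17,"y":-4,"z":12,"ax":0,"ay":14,"az":0},{"fingers":0,"x":-24,"y":-4,"z":12,"ax":0,"ay":18,"az":0},{"fingers":0,"x":-32,"y":-4,"z":11,"ax":0,"ay":23,"az":0},{"fingers":0,"x":-41,"y":-4,"z":10.5,"ax":0,"ay":28,"az":0},{"fingers":0,"x":-52.5,"y":-4,"z":10,"ax":0,"ay":34,"az":0},{"fingers":0,"x":-64.5,"y":-4,"z":11.5,"ax":0,"ay":40,"az":0},{"fingers":0,"x":-72.5,"y":-4,"z":13.5,"ax":0,"ay":44,"az":0},{"fingers":0,"x":-78.5,"y":-4,"z":15.5,"ax":0,"ay":47,"az":0},{"fingers":0,"x":-78.5,"y":-4,"z":15.5,"ax":0,"ay":47,"az":0}]' 55
python3 -m jog '[{"fingers":0,"x":0,"y":0,"z":0,"ax":0,"ay":0,"az":0},{"fingers":0,"x":0,"y":0,"z":0,"ax":0,"ay":0,"az":0},{"fingers":0,"x":0,"y":0,"z":0,"ax":0,"ay":0,"az":0},{"fingers":0,"x":0,"y":0,"z":0,"ax":0,"ay":0,"az":0},{"fingers":0,"x":0,"y":0,"z":0,"ax":0,"ay":0,"az":0},{"fingers":0,"x":0,"y":0,"z":0,"ax":0,"ay":0,"az":0},{"fingers":0,"x":0,"y":0,"z":0,"ax":0,"ay":0,"az":0},{"fingers":0,"x":0,"y":0,"z":0,"ax":0,"ay":0,"az":0}]' 55
python3 - <<'E'
from h import *
s=manip.camera("side");row(lip(-8,84,41,(40.5,79.9)),toolR(BY,41))
cv2.imwrite("pics/e.png",cv2.resize(s[230:450,180:380],None,fx=2.7,fy=2.7,interpolation=cv2.INTER_CUBIC))
E
```

```text
time_s: 8.95
eef_pos: [539.8, 241.1, 202.0]
ee_rot: [0.032, 0.933, -0.085, 0.347]
contact_force: [-0.8, 0.3, -0.4]
grip_width: 12.0
finger_force: 55.0
time_s: 9.75
eef_pos: [542.1, 241.1, 203.3]
ee_rot: [0.032, 0.933, -0.084, 0.349]
contact_force: [0.5, -1.2, 0.8]
grip_width: 11.4
finger_force: 55.0
from [542.1 241.1 203.3] shift [0.2 0.9 0.3] turn [ 0.06 -0.01 -0.03] len 1.0
```

View pics/e.png

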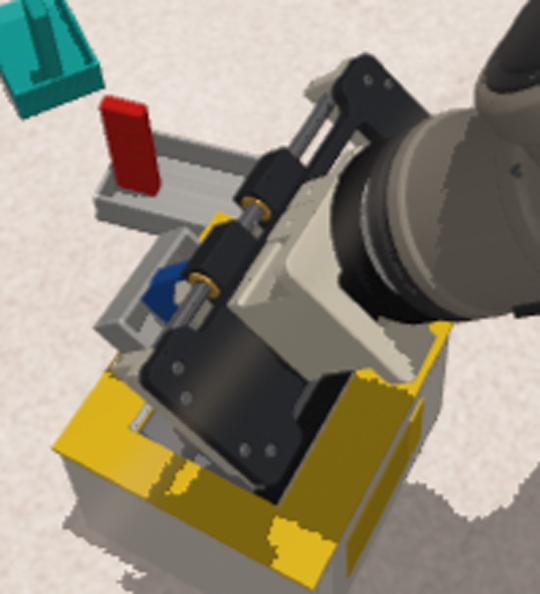

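The scoop is tipped about 41° with its lip pressing the flap. No balls show in the visible rear of the trough. I'll check the trough with the wrist camera.

```bash
python3 -m jog '[{"fingers":0,"x":0,"y":0,"z":0,"ax":0,"ay":0,"az":0},{"fingers":0,"x":0,"y":0,"z":0,"ax":0,"ay":0,"az":0},{"fingers":0,"x":0,"y":0,"z":0,"ax":0,"ay":0,"az":0},{"fingers":0,"x":0,"y":0,"z":0,"ax":0,"ay":0,"az":0},{"fingers":0,"x":0,"y":0,"z":0,"ax":0,"ay":0,"az":0}]' 55
python3 - <<'E'
from h import *
def g(im):
    h=cv2.cvtColor(im,cv2.COLOR_BGR2HSV);m=cv2.inRange(h,(45,120,30),(75,255,255));n,l,st,c=cv2.connectedComponentsWithStats(m)
    return [(c[k].round(0).tolist(),int(st[k,4])) for k in range(1,n) if st[k,4]>8]
w=manip.camera("wrist");print(g(w),g(manip.camera("side")),g(cv2.imread("pics/w2.png")))
cv2.imwrite("pics/f.png",w[130:400,160:480])
E
```

```text
time_s: 10.3
eef_pos: [542.0, 241.0, 203.3]
ee_rot: [0.032, 0.933, -0.085, 0.349]
contact_force: [-0.5, -0.9, -0.2]
grip_width: 11.5
finger_force: 55.0
[] [] [([277.0, 246.0], 122), ([312.0, 254.0], 210)]
```

View pics/f.png

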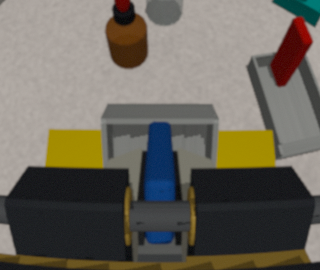

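```bash
python3 -m jog '[{"fingers":0,"x":7,"y":0,"z":-8,"ax":0,"ay":0,"az":0},{"fingers":0,"x":20,"y":0,"z":-23,"ax":0,"ay":0,"az":0},{"fingers":0,"x":36,"y":0,"z":-42,"ax":0,"ay":-4,"az":0},{"fingers":0,"x":52,"y":0,"z":-60,"ax":0,"ay":-10,"az":0},{"fingers":0,"x":52,"y":0,"z":-60,"ax":0,"ay":-17,"az":0},{"fingers":0,"x":52,"y":0,"z":-60,"ax":0,"ay":-24,"az":0},{"fingers":0,"x":52,"y":0,"z":-60,"ax":0,"ay":-31,"az":0},{"fingers":0,"x":52,"y":0,"z":-60,"ax":0,"ay":-37,"az":0},{"fingers":0,"x":52,"y":0,"z":-60,"ax":0,"ay":-41,"az":0},{"fingers":0,"x":52,"y":0,"z":-60,"ax":0,"ay":-41,"az":0}]' 55
python3 - <<'E'
from h import *
def g(im):
    h=cv2.cvtColor(im,cv2.COLOR_BGR2HSV);m=cv2.inRange(h,(45,120,30),(75,255,255));n,l,st,c=cv2.connectedComponentsWithStats(m)
    return [(c[k].round(0).tolist(),int(st[k,4])) for k in range(1,n) if st[k,4]>8]
s=manip.camera("side");print(g(s),g(manip.camera("top")))
row([679.1,-76.6,230],toolR(-6.3,0))
cv2.imwrite("pics/g.png",s[150:450,150:450])
E
```

```text
time_s: 11.4
eef_pos: [543.2, 240.2, 281.4]
ee_rot: [0.001, 0.996, -0.091, -0.001]
contact_force: [-0.5, -0.4, -2.3]
grip_width: 11.6
finger_force: 55.0
[] []
from [542.  240.9 281.8] shift [192.1 287.5  52.3] turn [ 0.07 -0.03 -4.09] len 350.0
```

View pics/g.png

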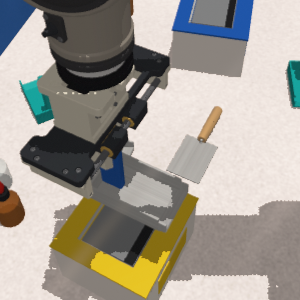

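The scoop is empty, the flap has shut, and no ball is visible on the bench. I'll carry the scoop back to its original spot.

```bash
python3 -m jog '[{"fingers":0,"x":10,"y":15,"z":3,"ax":0,"ay":0,"az":0},{"fingers":0,"x":27,"y":40,"z":7,"ax":0,"ay":0,"az":-1},{"fingers":0,"x":47,"y":70,"z":13,"ax":0,"ay":0,"az":-2},{"fingers":0,"x":70,"y":105,"z":19,"ax":0,"ay":0,"az":-3},{"fingers":0,"x":93,"y":140,"z":25,"ax":0,"ay":0,"az":-4},{"fingers":0,"x":117,"y":175,"z":32,"ax":0,"ay":0,"az":-4},{"fingers":0,"x":140,"y":210,"z":38,"ax":0,"ay":0,"az":-4},{"fingers":0,"x":160,"y":240,"z":44,"ax":0,"ay":0,"az":-4},{"fingers":0,"x":176,"y":264,"z":48,"ax":0,"ay":0,"az":-4},{"fingers":0,"x":187,"y":280,"z":51,"ax":0,"ay":0,"az":-4},{"fingers":0,"x":192,"y":287,"z":52,"ax":0,"ay":0,"az":-4},{"fingers":0,"x":192,"y":287,"z":52,"ax":0,"ay":0,"az":-4}]' 55
python3 -m jog '[{"fingers":0,"x":0,"y":0,"z":20,"ax":0,"ay":0,"az":0},{"fingers":0,"x":0,"y":0,"z":50,"ax":0,"ay":0,"az":0},{"fingers":0,"x":0,"y":0,"z":80,"ax":0,"ay":0,"az":0},{"fingers":0,"x":0,"y":0,"z":105,"ax":0,"ay":0,"az":0},{"fingers":0,"x":0,"y":0,"z":125,"ax":0,"ay":0,"az":0},{"fingers":0,"x":0,"y":0,"z":135,"ax":0,"ay":0,"az":0},{"fingers":0,"x":0,"y":0,"z":140,"ax":0,"ay":0,"az":0},{"fingers":0,"x":0,"y":0,"z":140,"ax":0,"ay":0,"az":0}]' 55
python3 -c "
from h import *
row([679.1,-76.6,80],toolR(-6.3,0))
i=manip.camera('wrist');cv2.imwrite('pics/k.png',i);cv2.imwrite('pics/ks.png',manip.camera('side')[170:300,200:340])"
```

```text
time_s: 12.7
eef_pos: [679.0, -76.0, 230.5]
ee_rot: [0.0, 0.998, -0.056, 0.0]
contact_force: [0.3, -0.3, -2.0]
grip_width: 11.9
finger_force: 55.0
time_s: 13.5
eef_pos: [679.2, -75.1, 91.1]
ee_rot: [0.0, 0.998, -0.055, 0.0]
contact_force: [-0.4, -0.8, -2.4]
grip_width: 11.8
finger_force: 55.0
from [679.2 -75.1  91.1] shift [ 0.1  1.5 11.1] turn [ 0.03 -0.02 -0.02] len 11.0
```

Now lower the last 11 mm slowly, release and retreat.

```bash
python3 -m jog '[{"fingers":0,"x":0,"y":0,"z":3,"ax":0,"ay":0,"az":0},{"fingers":0,"x":0,"y":0,"z":6,"ax":0,"ay":0,"az":0},{"fingers":0,"x":0,"y":0,"z":8,"ax":0,"ay":0,"az":0},{"fingers":0,"x":0,"y":0,"z":9,"ax":0,"ay":0,"az":0},{"fingers":0,"x":0,"y":0,"z":10,"ax":0,"ay":0,"az":0},{"fingers":0,"x":0,"y":0,"z":10.5,"ax":0,"ay":0,"az":0},{"fingers":0,"x":0,"y":0,"z":10.5,"ax":0,"ay":0,"az":0},{"fingers":0,"x":0,"y":0,"z":10.5,"ax":0,"ay":0,"az":0}]' 15
```

```text
time_s: 14.4
eef_pos: [679.2, -75.9, 80.3]
ee_rot: [0.0, 0.998, -0.055, 0.0]
contact_force: [-0.9, 0.0, -1.4]
grip_width: 12.0
finger_force: 15.0
```

```bash
python3 -m jog '[{"fingers":18,"x":0,"y":0,"z":0,"ax":0,"ay":0,"az":0},{"fingers":30,"x":0,"y":0,"z":0,"ax":0,"ay":0,"az":0},{"fingers":50,"x":0,"y":0,"z":0,"ax":0,"ay":0,"az":0},{"fingers":50,"x":0,"y":0,"z":0,"ax":0,"ay":0,"az":0},{"fingers":50,"x":0,"y":0,"z":-20,"ax":0,"ay":0,"az":0},{"fingers":50,"x":0,"y":0,"z":-60,"ax":0,"ay":0,"az":0},{"fingers":50,"x":0,"y":0,"z":-100,"ax":0,"ay":0,"az":0},{"fingers":50,"x":0,"y":0,"z":-140,"ax":0,"ay":0,"az":0},{"fingers":50,"x":0,"y":0,"z":-140,"ax":0,"ay":0,"az":0},{"fingers":50,"x":0,"y":0,"z":-140,"ax":0,"ay":0,"az":0}]'
python3 -c "
from h import *
cv2.imwrite('pics/z.png',manip.camera('side'))"
```

```text
time_s: 15.4
eef_pos: [679.4, -75.8, 221.5]
ee_rot: [0.0, 0.998, -0.055, 0.001]
contact_force: [-0.0, -0.5, -1.1]
grip_width: 50.2
finger_force: 0.0
```

View pics/z.png

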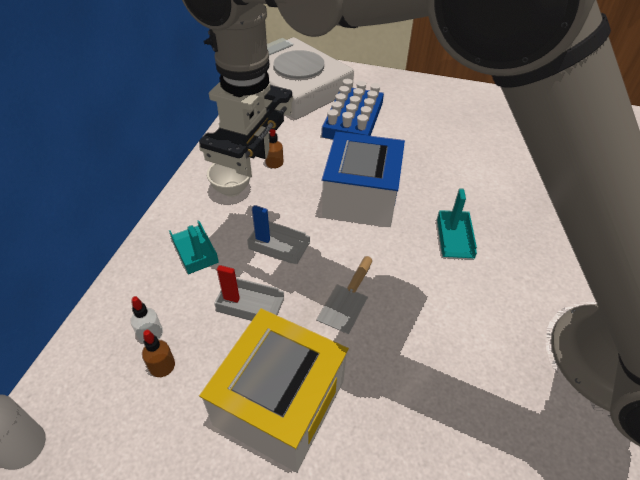

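The scoop stands empty and upright at (275,240), the flap at (275,370) is shut, and the gripper is clear.

```bash
python3 -c "
from workcell import manip
print(manip.finish_job())"
```

```text
the job is handed in; nothing more can be done
None
```

I emptied the blue-handled scoop into the yellow-lidded bin, let the flap shut, stood the scoop upright on the bench and handed the job in at about 15 s; no verdict came back, and no camera can see inside the bin, so that both balls dropped in while the flap was held is inferred from the empty scoop, the shut flap and no ball in view anywhere.

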